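Press the grey cereal tub's pour flap shut

TASK

The pour flap on the grey cereal tub has been left standing open: with your fingertips, press it gently down until it is fully shut, without shoving, tipping or lifting the tub, then draw your hand well clear, at least 10 cm from the flap. The blue and yellow tubs are airing, so do not touch them and leave their flaps open, and leave everything else on the shelf where it is.

Things in the scene. Friction and masses are not known exactly. Their poses are not given: they have to be found in the camera images.
- grey_tub: The grey plastic cereal tub with a lighter grey clip-on lid, loose, upright, 160 long (x) x 95 wide (y) x 171 mm high, 0.4 to 0.85 kg. Origin: centre of its underside; z up; -x is the pour flap's end. The raised flap covers the -x half of the lid; shut, its top spans tub x = -73 to -13 mm, level at z = 171 mm, flush with the rear half of the lid.
- grey_flap (a joint): Angle of the grey tub's pour flap (60 long x 76 wide x 5 mm) in rad: 0 = shut and level, where it stops on a springy seal (2 N per mm, gives 7 mm); grows as the free edge (towards tub -x) rises; 0.35 to 0.7 at the start. Hinged along the tub's y at tub x = -12, z = 167 mm. The hinge is stiff: the flap stays where it is left, and 1 to 3 N of downward push folds it down.
- grey_press (a point): Middle of the upper face of the grey tub's flap, 30 mm from the hinge line: a good place to press. It moves with the flap; with the flap shut it lies at tub x = -42, y = 0, z = 171.5 mm.
- blue_tub: A blue plastic cereal tub with a blue clip-on lid, loose, upright, 160 long (x) x 95 wide (y) x 171 mm high, 0.4 to 0.85 kg. Origin: centre of its underside; z up; -x is the pour flap's end. Same make as the grey one, its flap also standing open. To be left untouched.
- blue_edge (a point): Middle of the free edge of the blue tub's flap.
- yellow_tub: A yellow plastic cereal tub with a yellow clip-on lid, loose, upright, 160 long (x) x 95 wide (y) x 171 mm high, 0.4 to 0.85 kg. Origin: centre of its underside; z up; -x is the pour flap's end. Same make as the grey one, its flap also standing open. To be left untouched.
- yellow_edge (a point): Middle of the free edge of the yellow tub's flap.
- salt_shaker: Glass salt shaker with a steel top, 44 mm across, 85 mm high, standing; origin: centre of its underside. Bystander.
- honey_jar: Amber honey jar with a black cap, 64 mm across, 100 mm high, standing; origin: centre of its underside. Bystander.
- honey_dipper: Wooden honey dipper lying flat, 160 mm long, grooved head 30 mm across at its +x end; origin on the shelf under the neck where head meets handle. Bystander.
- scoop: Stainless steel scoop lying flat, tray 90 x 56 x 32 mm with its handle to -x (175 mm overall); origin: centre of the tray's underside. Bystander.
- orange_lid: Orange silicone lid lying flat on the right of the shelf, 110 mm across, 18 mm high at its small knob; origin: centre of its underside. Bystander.
Things that resemble listed ones, but are neither listed nor needed, are in the scene too. Leave any turquoise look-alike of the grey_tub alone.

How it is judged:
On the way:
1. the fingertips touch the grey tub's flap (contact force between the fingers and grey_tub above 0.3 N), for 0.02 s.
At the end, for the whole second after the job is handed in: The grey tub's flap is shut (within 0.08 rad of level), the tub stands upright and still within 20 mm of where it stood, the gripper is at least 90 mm from the flap, and everything else, the open flaps of the blue and yellow tubs included, is within 15 mm of where it was (value of joint grey_flap below 0.08 rad and distance of grey_tub from where it was at the start of the episode below 0.02 m and angle between grey_tub's own z axis and vertical below 0.05 rad and linear speed of grey_tub below 0.01 m/s and distance between the grasp point and grey_press above 0.09 m and distance of each of blue_tub, yellow_tub, salt_shaker, honey_jar, honey_dipper, scoop, orange_lid, blue_edge, yellow_edge from where it was at the start of the episode below 0.015 m); the robot touches nothing.
It fails at once if the grey tub is pressed harder than 25 N (contact force between any of the fingers, the arm and grey_tub above 25 N).
It fails at once if the grey tub is lifted, tipped over 0.15 rad or shoved more than 25 mm (height (world z) of grey_tub above 0.008 m or angle between grey_tub's own z axis and vertical above 0.15 rad or distance of grey_tub from where it was at the start of the episode above 0.025 m).
It fails at once if the blue or yellow tub is touched (contact force between any of the fingers, the arm and blue_tub above 0.5 N or contact force between any of the fingers, the arm and yellow_tub above 0.5 N).
It fails at once if a bystander is moved by more than 20 mm (distance of any of blue_tub, yellow_tub, salt_shaker, honey_jar, honey_dipper, scoop, orange_lid, blue_edge, yellow_edge from where it was at the start of the episode above 0.02 m).
It also fails if it takes over 32 s, if anything falls off the work surface, if the arm or the gripper's body presses on something with over 40 N, if the wrist force passes 120 N, or if a joint passes its speed limit or range.

ROBOT

A 6-joint arm with a two-finger parallel gripper is mounted at the origin on the work surface. World frame = base frame: x ahead of the robot, y to its left, z up, the work surface at z = 0. Lengths are in m, angles in rad, forces in N, time in s.
With the tool pointing down it reaches from about 0.35 to 0.85 m from the base axis. Payload 8.1 kg.
Tool frame: the origin (TCP) lies on the mounting face of the last link; the fingertips stand 186 mm ahead of it and the grasp point (between the pads) lies 167 mm ahead of it; z points along the fingers, y is the line along which they close (so a half turn about z gives the same grasp; the last joint's range is limited). The gripper opens to 93 mm and grips with 3 to 60 N. Pads are 15 mm wide; open, the fingers measure 128 mm over their backs; the gripper's body (75 mm by 188 mm) begins 65 mm behind the grasp point.
Start: joints at [-1.343, 0.13, 1.488, -0, 1.523, -0.085], TCP at [0.185, -0.571, 0.405] pointing down, gripper open.
Joint ranges: [-2.96, 2.96], [-0.89, 2.26], [0.02, 2.5], [-1.34, 4.48], [0, 2.73], [-2.66, 2.66]. Speed limits (rad/s): [2.39, 2.39, 2.79, 3.14, 3.14, 3.14].

INTERFACE

Orientations are given as a rotation vector (axis times angle).
In Python, from plant import read_state, read_camera, camera_params, close_job gives the robot as it stands. The module is installed in compiled form; this text tells all that it offers.
- The arm moves only by the tool servo_tool, never from a script. Its argument "increments" is a list of rows, each an object with "slide": the shift along the tool's x, y, z in mm, a list of three; "dr": the turn, a rotation vector about the tool's x, y, z in rad, a list of three; "jaw": the closure, from 0 (fully open) to 1 (shut). In form: [{"slide": [x, y, z], "dr": [ax, ay, az], "jaw": jaw}, ...]. A call has 1 to 20 rows; each row is the pose to reach, as a shift and turn from the pose commanded when the call began, along the tool's axes at that moment; what a row does not reach only later rows make up. A row lasts 1/10 s, in which the tool goes at most 50 mm and 8.59 degrees, less where a joint would pass 70% of its speed; a pose out of reach is approached as far as the arm can. A call with a gripper value outside its range is refused whole. The fingers move at their own pace and stop on an object; "force" is the grip in N (left out, the last holds). Time passes only in rows, so rows that repeat a pose let the fingers close. It gives the time, the measured TCP pose, the force, the opening and the grip force at its end, in the units of the state.
- read_state(): the state, without advancing time (a new reading comes with each control period).
- read_camera(name): name is "scene" or "side" or "wrist"; returns (picture, depth): 420x560x3 uint8, red, green, blue; 420x560 float32, m along the optical axis (not along the pixel's ray), 0 where there is no reading.
- camera_params(name): a dict with "fx", "fy", "cx", "cy" (pixels), "rvec" (rotation vector, rad) and "tvec" (3), from world to camera coordinates, as OpenCV has them. Camera axes: x right, y down, z forward; pixel columns grow to the right and rows downward; lengths in m; the calibration is good to about 2 mm. The wrist camera is an equidistant fisheye: a pixel r from the principal point sees the ray r / f radians off the axis. A picture is of the moment at which its call begins: read the wrist's pose just before it. camera_params takes no time and is no camera call; for the wrist camera it gives the pose at the moment of the call.
- close_job(): hands the job in; it is judged then, once.
The state is a dict: "t": time; "q": joint angles; "dq": joint speeds; "joint_torque": joint torques, N m; "tool_pos": TCP position; "orientation": TCP orientation; "force": force on the tool from outside, world axes, zero at the start; "wrist_torque": the same for the moment, N m; "opening": finger opening in m; "gripper_force": force on a finger pad.
Only numpy, scipy, OpenCV 4.12 (cv2) and the standard library are available. Lean on these libraries where they do the work, as an engineer would, in place of code of your own. Each camera call takes 0.05 s, during which the arm holds its last target. There are 200 camera calls.

## Working session

There is one attempt and no reset: what is moved stays moved. The work goes in short steps, Python scripts to look and compute and a tool call to move; the robot and the scene stay as the last step left them, time stands still between calls to the robot, and variables do not carry over. Pictures are saved under pics/ and viewed, at most 10 in all, crops included, and the job is handed in when it is done.

Besides the shell and the picture viewer there is one more tool, called after ">>>" as name(argument=value, ...) on one line, values as JSON. servo_tool: Moves the arm, as the interface text tells. Its arguments: {"type":"object","properties":{"increments":{"type":"array"},"force":{"type":"number"}},"required":["increments"]}

```bash
mkdir -p pics
cat > h.py <<'E'
import numpy as np, cv2
from plant import *
def cloud(name):
    p=camera_params(name); im,d=read_camera(name)
    R=cv2.Rodrigues(np.array(p['rvec'],float))[0]; t=np.array(p['tvec'],float)
    v,u=np.mgrid[:420,:560]
    c=np.stack([(u-p['cx'])/p['fx']*d,(v-p['cy'])/p['fy']*d,d],-1)
    return im,d,(c-t)@R
E
python3 - <<'E'
from h import *
for n in('scene','side'):
    im,d,P=cloud(n); np.savez(n,im=im,d=d,P=P); cv2.imwrite(f'pics/{n}.png',im[:,:,::-1])
    print(camera_params(n))
print(read_state())
E
```

```text
{'fx': 514.4032670158631, 'fy': 514.4032670158631, 'cx': 274.06169701642756, 'cy': 207.29061065487878, 'rvec': array([ 2.70931072, -0.77698289,  0.13038584]), 'tvec': array([-0.49183313,  0.3605896 ,  1.5961394 ])}
{'fx': 502.69862602457727, 'fy': 502.69862602457727, 'cx': 273.99978941309513, 'cy': 224.3125544218983, 'rvec': array([ 0.81180171, -2.46486425,  1.21380702]), 'tvec': array([0.49992102, 0.30151953, 1.29134403])}
{'t': 0.1, 'q': array([-1.34338029e+00,  1.31109086e-01,  1.48917114e+00, -1.30423426e-06,
        1.52300050e+00, -8.54018105e-02]), 'dq': array([-0.00074074, -0.00231113, -0.00176741,  0.00123717, -0.00084218,
        0.00032546]), 'joint_torque': array([ 9.37016775e-04, -5.61346507e+01, -4.93094945e+01,  7.70480884e-02,
        2.91757530e-02, -8.67547851e-05]), 'tool_pos': array([ 0.18461832, -0.57067588,  0.40377767]), 'orientation': array([-3.10158017e+00, -4.89109916e-01,  1.90064345e-04]), 'force': array([-0.09133201, -0.28837505,  0.18185844]), 'wrist_torque': array([ 0.00587513, -0.00176422, -0.0516322 ]), 'gripper_force': 0.0, 'opening': 0.09252959524376511}
```

View pics/scene.png

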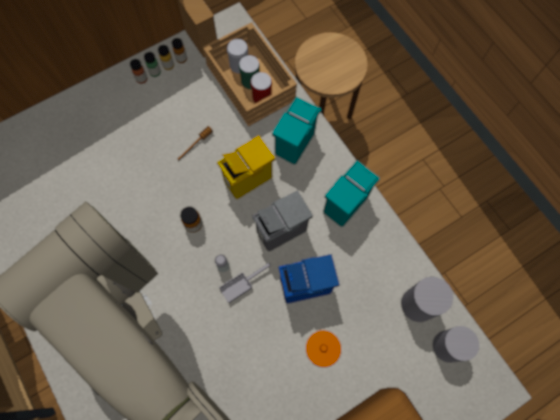

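View pics/side.png

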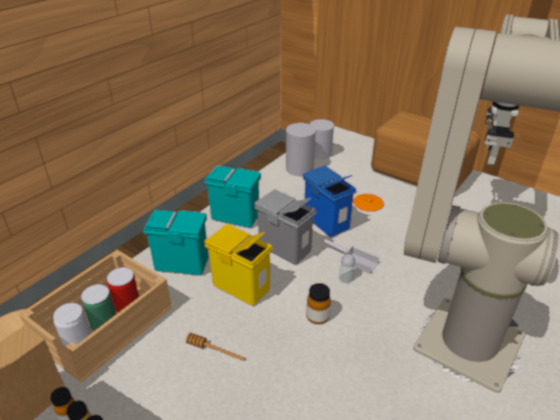

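The scene view shows the grey tub at about (283,220), between yellow (247,167) and blue (308,278). The side view has it at (286,225). The other candidates are the turquoise tubs at (296,130) and (350,193), which are the wrong colour, and the grey canisters at (430,298) and (457,343), which are round. Only the tub at (283,220) is a grey box with a raised flap. I'll confirm it with a crop and measure it.

Run:
```python
from h import *
S=[]
for n,(r0,r1,c0,c1) in dict(scene=(180,260,240,325),side=(180,270,245,325)).items():
    z=np.load(n+'.npz'); im,d,P=z['im'],z['d'],z['P']
    hsv=cv2.cvtColor(im,cv2.COLOR_RGB2HSV)
    m=np.zeros(d.shape,bool); m[r0:r1,c0:c1]=1
    m&=(hsv[...,1]<70)&(d>0)&(P[...,2]>.04)
    Q=P[m]; print(n,len(Q),np.histogram(Q[:,2],bins=np.arange(.04,.24,.01))[0])
    S.append(cv2.resize(im[r0:r1,c0:c1,::-1],(400,400),interpolation=cv2.INTER_CUBIC))
    mt=m&(abs(P[...,2]-.169)<.006)   # rear lid + part
    T=P[mt].astype(np.float32)
    rect=cv2.minAreaRect(T[:,:2]*1000); print('lid',len(T),T.mean(0),rect)
    mf=m&(P[...,2]>.178); F=P[mf]; 
    if len(F): print('flap',len(F),F.mean(0),F[F[:,2].argmax()],F[:,2].max(), [tuple(q) for q in np.argwhere(mf)[::25]])
    body=P[m&(P[...,2]>.04)][:,:2].astype(np.float32)*1000
    print('all',cv2.minAreaRect(body))
    for col,h0,h1 in(('yellow',20,35),('blue',100,125)):
        mm=(hsv[...,0]>=h0)&(hsv[...,0]<=h1)&(hsv[...,1]>150)&(P[...,2]>.1)&(P[...,2]<.26)&(d>0)
        B=P[mm]; print(col,len(B),cv2.minAreaRect(B[:,:2].astype(np.float32)*1000),B[:,2].max())
cv2.imwrite('pics/crop.png',np.hstack(S))
```

```text
scene 2100 [ 44  38  44  47  38  49  44  31  28  19  18 227 485 670 124 132  62   0
   0]
lid 923 [ 0.6195154  -0.02384225  0.1702321 ] ((593.6588134765625, -76.50250244140625), (213.7467803955078, 159.89419555664062), 86.84494018554688)
flap 354 [ 0.55820787 -0.01899232  0.19110466] [ 0.53886613 -0.01089686  0.20930616] 0.20930616423411968 [(np.int64(193), np.int64(292)), (np.int64(210), np.int64(259)), (np.int64(211), np.int64(269)), (np.int64(213), np.int64(260)), (np.int64(214), np.int64(272)), (np.int64(216), np.int64(267)), (np.int64(217), np.int64(276)), (np.int64(219), np.int64(271)), (np.int64(221), np.int64(264)), (np.int64(222), np.int64(272)), (np.int64(224), np.int64(266)), (np.int64(225), np.int64(277)), (np.int64(227), np.int64(273)), (np.int64(228), np.int64(282)), (np.int64(231), np.int64(273))]
all ((602.5372314453125, -40.814788818359375), (194.22279357910156, 216.46527099609375), 49.20647048950195)
yellow 1665 ((596.2344360351562, 191.33534240722656), (158.7882080078125, 100.81010437011719), 3.1316211223602295) 0.2145551598646748
blue 1679 ((560.1471557617188, -21
[... 300 characters left out ...]
63253784179688), 83.2528076171875)
flap 137 [ 0.54941891 -0.00864155  0.19240774] [ 0.53240659 -0.0028076   0.20393085] 0.20393085403414357 [(np.int64(199), np.int64(303)), (np.int64(201), np.int64(303)), (np.int64(204), np.int64(294)), (np.int64(206), np.int64(295)), (np.int64(208), np.int64(297)), (np.int64(211), np.int64(285))]
all ((582.97802734375, 7.9060821533203125), (186.18255615234375, 408.0213317871094), 33.13832092285156)
yellow 2198 ((591.7254638671875, 447.2671203613281), (159.2835693359375, 593.8822021484375), 0.4337979555130005) 0.20952755853736363
blue 1372 ((561.6759643554688, -204.48062133789062), (97.73661804199219, 162.0543212890625), 71.8826904296875) 0.20835681691038258
```

View pics/crop.png

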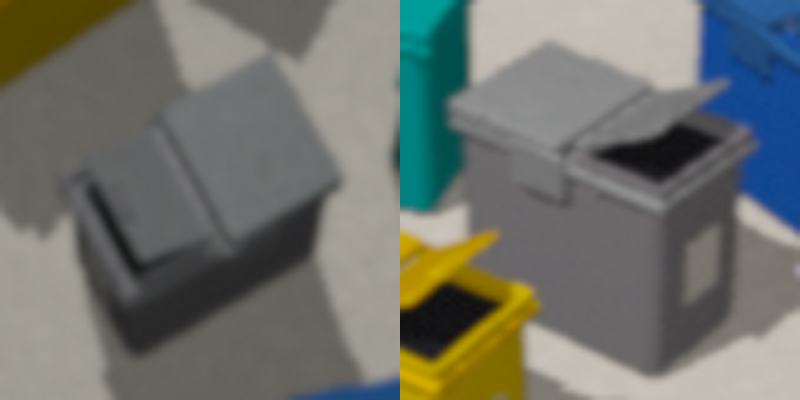

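The crop confirms it: a grey tub with a lighter grey lid, and the flap at the robot-facing end raised. Next I'll get a cleaner pose fit.

Run:
```python
from h import *
for n in('scene','side'):
    z=np.load(n+'.npz'); im,d,P=z['im'],z['d'],z['P']
    hsv=cv2.cvtColor(im,cv2.COLOR_RGB2HSV)
    m=(hsv[...,1]<70)&(d>0)&(P[...,2]>.145)&(P[...,2]<.22)&(np.hypot(P[...,0]-.6,P[...,1]+.02)<.115)
    k,l,st,_=cv2.connectedComponentsWithStats(m.astype(np.uint8)); m=l==1+st[1:,4].argmax()
    Q=P[m]; r=cv2.minAreaRect(Q[:,:2].astype(np.float32)*1000); print(n,len(Q),r)
    a=np.deg2rad(r[2]); a=a if r[1][0]>r[1][1] else a-np.pi/2
    for off in(0,):
        u=np.array([np.cos(a),np.sin(a)]); v=np.array([-u[1],u[0]]); c=np.array(r[0])/1000
        X=(Q[:,:2]-c)@u; Y=(Q[:,:2]-c)@v
        print('yaw',a,'X',np.percentile(X,[.5,99.5]),'Y',np.percentile(Y,[.5,99.5]))
        for lo in np.arange(-.08,.08,.01):
            s=(X>lo)&(X<lo+.01)&(abs(Y)<.03); s2=s
            if s.any(): print(round(lo,2),np.round(np.percentile(Q[s,2],[10,50,90]),3),end=' ')
        print()
    # neighbours near: dist of non-grey points above z .15 
    for col,h0,h1 in(('yellow',20,35),('blue',100,125),('turq',80,95)):
        mm=(hsv[...,0]>=h0)&(hsv[...,0]<=h1)&(hsv[...,1]>150)&(P[...,2]>.1)&(P[...,2]<.23)&(d>0)&(P[...,0]<.8)
        B=P[mm]; dd=np.hypot(B[:,0]-.56,B[:,1]+.02); i=dd.argmin(); print(col,dd.min(),B[i])
```

```text
scene 1708 ((596.6253662109375, -20.47742462158203), (101.53988647460938, 160.13722229003906), 86.84494018554688)
yaw -0.05506618185956835 X [-0.0794496   0.07865595] Y [-0.04996625  0.04756129]
-0.08 [0.155 0.16  0.169] -0.07 [0.156 0.161 0.202] -0.06 [0.158 0.198 0.203] -0.05 [0.188 0.194 0.199] -0.04 [0.182 0.188 0.192] -0.03 [0.177 0.181 0.185] -0.02 [0.17  0.174 0.18 ] -0.01 [0.161 0.168 0.174] -0.0 [0.168 0.172 0.177] 0.01 [0.168 0.172 0.176] 0.02 [0.167 0.172 0.175] 0.03 [0.169 0.172 0.175] 0.04 [0.168 0.171 0.175] 0.05 [0.168 0.171 0.175] 0.06 [0.168 0.172 0.175] 0.07 [0.167 0.171 0.175] 
yellow 0.1634002121299411 [0.59044788 0.14053833 0.14251772]
blue 0.1376049757578749 [ 0.50547588 -0.1463418   0.15637527]
turq 0.18111590090412488 [ 0.73991675 -0.04080706  0.16468558]
side 1368 ((594.7738647460938, -13.308609008789062), (107.0409927368164, 164.35804748535156), 86.77494812011719)
yaw -0.056287773851587675 X [-0.08038593  0.07926237] Y [-0.04879897  0.0495306 ]
-0.08 [0.151 0.159 0.166] -0.07 [0.158 0.16  0.202] -0.06 [0.157 0.16  0.201] -0.05 [0.156 0.159 0.194] -0.04 [0.157 0.16  0.188] -0.03 [0.156 0.16  0.182] -0.02 [0.157 0.172 0.176] -0.01 [0.158 0.169 0.171] -0.0 [0.168 0.17  0.173] 0.01 [0.169 0.17  0.173] 0.02 [0.168 0.17  0.172] 0.03 [0.168 0.17  0.172] 0.04 [0.168 0.171 0.173] 0.05 [0.168 0.17  0.173] 0.06 [0.169 0.17  0.172] 0.07 [0.168 0.17  0.172] 
yellow 0.17009042720646034 [0.56118585 0.15008629 0.1629903 ]
blue 0.1285342486827879 [ 0.51833537 -0.14159405  0.16044218]
turq 0.17585833938413112 [ 0.73533425 -0.03356671  0.15410257]
```

>>> servo_tool(increments=[{"slide": [0, 0, -40], "dr": [0, 0, 0], "jaw": 1}, {"slide": [0, 0, -70], "dr": [0, 0, 0], "jaw": 1}, {"slide": [31, -25, -75], "dr": [0, 0, 0], "jaw": 1}, {"slide": [62, -50, -75], "dr": [0, 0, 0], "jaw": 1}, {"slide": [93, -75, -75], "dr": [0, 0, 0], "jaw": 1}, {"slide": [124, -100, -75], "dr": [0, 0, 0], "jaw": 1}, {"slide": [155, -125, -75], "dr": [0, 0, 0], "jaw": 1}, {"slide": [186, -150, -75], "dr": [0, 0, 0], "jaw": 1}, {"slide": [217, -175, -75], "dr": [0, 0, 0], "jaw": 1}, {"slide": [248, -200, -75], "dr": [0, 0, 0], "jaw": 1}, {"slide": [279, -225, -75], "dr": [0, 0, 0], "jaw": 1}, {"slide": [310, -250, -75], "dr": [0, 0, 0], "jaw": 1}, {"slide": [341, -275, -75], "dr": [0, 0, 0], "jaw": 1}, {"slide": [372, -300, -75], "dr": [0, 0, 0], "jaw": 1}, {"slide": [403, -325, -75], "dr": [0, 0, 0], "jaw": 1}, {"slide": [434, -350, -75], "dr": [0, 0, 0], "jaw": 1}, {"slide": [465, -375, -75], "dr": [0, 0, 0], "jaw": 1}, {"slide": [490, -395, -75], "dr": [0, 0, 0], "jaw": 1}, {"slide": [508, -410, -75], "dr": [0, 0, 0], "jaw": 1}, {"slide": [517, -417, -75], "dr": [0, 0, 0], "jaw": 1}], force=10)

```text
t: 2.1
tool_pos: [0.5489, -0.0133, 0.479]
orientation: [-3.102, -0.492, 0.002]
force: [-0.3, -0.2, -0.8]
opening: 0.0006
gripper_force: 0.0
```

Run:
```python
from h import *
s=read_state(); print(s['tool_pos'],s['force'],camera_params('wrist'))
a,_=read_camera('wrist'); b,_=read_camera('side')
cv2.imwrite('pics/close.png',np.hstack([cv2.resize(a,(400,300)),cv2.resize(b[80:290,180:460],(400,300))])[:,:,::-1])
```

```text
[ 0.54886554 -0.01326571  0.47897993] [-0.25519968 -0.21267244 -0.80732694] {'fx': 325.19226210127806, 'fy': 325.19226210127806, 'cx': 279.3275736304328, 'cy': 210.83025029026487, 'rvec': array([-2.35963161,  1.714355  ,  0.23197905]), 'tvec': array([-0.18067674,  0.44891532,  0.5989498 ])}
```

View pics/close.png

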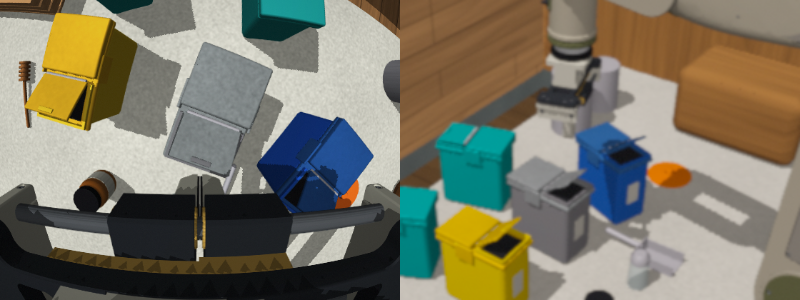

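The wrist view (left panel) shows the closed fingers at (200,190), lined up with the grey flap at (205,145). The blue and yellow tubs are well off to the sides. The side view agrees, so I'm going down.

>>> servo_tool(increments=[{"slide": [0, 0, 25], "dr": [0, 0, 0], "jaw": 1}, {"slide": [0, 0, 50], "dr": [0, 0, 0], "jaw": 1}, {"slide": [0, 0, 70], "dr": [0, 0, 0], "jaw": 1}, {"slide": [0, 0, 82], "dr": [0, 0, 0], "jaw": 1}, {"slide": [0, 0, 86], "dr": [0, 0, 0], "jaw": 1}, {"slide": [0, 0, 88], "dr": [0, 0, 0], "jaw": 1}, {"slide": [0, 0, 90], "dr": [0, 0, 0], "jaw": 1}, {"slide": [0, 0, 92], "dr": [0, 0, 0], "jaw": 1}, {"slide": [0, 0, 94], "dr": [0, 0, 0], "jaw": 1}, {"slide": [0, 0, 96], "dr": [0, 0, 0], "jaw": 1}, {"slide": [0, 0, 98], "dr": [0, 0, 0], "jaw": 1}, {"slide": [0, 0, 100], "dr": [0, 0, 0], "jaw": 1}, {"slide": [0, 0, 102], "dr": [0, 0, 0], "jaw": 1}, {"slide": [0, 0, 104], "dr": [0, 0, 0], "jaw": 1}, {"slide": [0, 0, 106], "dr": [0, 0, 0], "jaw": 1}, {"slide": [0, 0, 106], "dr": [0, 0, 0], "jaw": 1}])

```text
t: 3.8
tool_pos: [0.5481, -0.015, 0.3733]
orientation: [-3.103, -0.489, 0.001]
force: [-1.0, -0.3, 0.0]
opening: 0.0005
gripper_force: 0.4
```

>>> servo_tool(increments=[{"slide": [0, 0, 2], "dr": [0, 0, 0], "jaw": 1}, {"slide": [0, 0, 4], "dr": [0, 0, 0], "jaw": 1}, {"slide": [0, 0, 6], "dr": [0, 0, 0], "jaw": 1}, {"slide": [0, 0, 8], "dr": [0, 0, 0], "jaw": 1}, {"slide": [0, 0, 10], "dr": [0, 0, 0], "jaw": 1}, {"slide": [0, 0, 12], "dr": [0, 0, 0], "jaw": 1}, {"slide": [0, 0, 13], "dr": [0, 0, 0], "jaw": 1}, {"slide": [0, 0, 14], "dr": [0, 0, 0], "jaw": 1}, {"slide": [0, 0, 14], "dr": [0, 0, 0], "jaw": 1}])

```text
t: 4.7
tool_pos: [0.5482, -0.015, 0.3596]
orientation: [-3.103, -0.489, 0.0]
force: [-0.0, -0.5, 0.7]
opening: 0.0007
gripper_force: 0.4
```

Force is about 1.5 N and the tip is at z = 0.1736. I'll continue until the seal pushes back.

>>> servo_tool(increments=[{"slide": [0, 0, 0.5], "dr": [0, 0, 0], "jaw": 1}, {"slide": [0, 0, 1], "dr": [0, 0, 0], "jaw": 1}, {"slide": [0, 0, 1.5], "dr": [0, 0, 0], "jaw": 1}, {"slide": [0, 0, 2], "dr": [0, 0, 0], "jaw": 1}, {"slide": [0, 0, 2.5], "dr": [0, 0, 0], "jaw": 1}, {"slide": [0, 0, 3], "dr": [0, 0, 0], "jaw": 1}, {"slide": [0, 0, 3], "dr": [0, 0, 0], "jaw": 1}])

```text
t: 5.4
tool_pos: [0.5482, -0.015, 0.3568]
orientation: [-3.103, -0.489, 0.0]
force: [-2.9, 0.2, 2.7]
opening: 0.0003
gripper_force: 1.3
```

>>> servo_tool(increments=[{"slide": [0, 0, 0.5], "dr": [0, 0, 0], "jaw": 1}, {"slide": [0, 0, 1], "dr": [0, 0, 0], "jaw": 1}, {"slide": [0, 0, 1.5], "dr": [0, 0, 0], "jaw": 1}, {"slide": [0, 0, 2], "dr": [0, 0, 0], "jaw": 1}, {"slide": [0, 0, 2], "dr": [0, 0, 0], "jaw": 1}])

```text
t: 5.9
tool_pos: [0.5483, -0.015, 0.3551]
orientation: [3.103, 0.489, 0.0]
force: [-3.1, 0.8, 6.1]
opening: 0.0006
gripper_force: 2.9
```

The force is rising at about 2 N per mm, so the flap is on the seal and shut. Now I'll retreat straight up, clear of everything, and look.

>>> servo_tool(increments=[{"slide": [0, 0, -3], "dr": [0, 0, 0], "jaw": 1}, {"slide": [0, 0, -10], "dr": [0, 0, 0], "jaw": 1}, {"slide": [0, 0, -30], "dr": [0, 0, 0], "jaw": 1}, {"slide": [0, 0, -65], "dr": [0, 0, 0], "jaw": 1}, {"slide": [0, 0, -105], "dr": [0, 0, 0], "jaw": 1}, {"slide": [0, 0, -145], "dr": [0, 0, 0], "jaw": 1}, {"slide": [0, 0, -170], "dr": [0, 0, 0], "jaw": 1}, {"slide": [0, 0, -180], "dr": [0, 0, 0], "jaw": 1}, {"slide": [0, 0, -180], "dr": [0, 0, 0], "jaw": 1}, {"slide": [0, 0, -180], "dr": [0, 0, 0], "jaw": 1}])

```text
t: 6.9
tool_pos: [0.5483, -0.0151, 0.5329]
orientation: [-3.103, -0.489, 0.003]
force: [-0.8, 0.3, -0.3]
opening: 0.0004
gripper_force: 0.0
```

Run:
```python
from h import *
im,d,P=cloud('side'); s=read_state(); print(s['tool_pos'],s['force'])
hsv=cv2.cvtColor(im,cv2.COLOR_RGB2HSV)
m=(hsv[...,1]<70)&(d>0)&(P[...,2]>.145)&(P[...,2]<.22)&(np.hypot(P[...,0]-.6,P[...,1]+.02)<.115)
k,l,st,_=cv2.connectedComponentsWithStats(m.astype(np.uint8)); Q=P[l==1+st[1:,4].argmax()]
print(cv2.minAreaRect(Q[:,:2].astype(np.float32)*1000))
u=np.array([np.cos(.056),-np.sin(.056)]); v=np.array([-u[1],u[0]]); X=(Q[:,:2]-[.596,-.017])@u; Y=(Q[:,:2]-[.596,-.017])@v
for lo in np.arange(-.08,.08,.01):
    q=(X>lo)&(X<lo+.01)&(abs(Y)<.03); print(round(lo,2),np.round(np.percentile(Q[q,2],[10,50,90]),3),end=' ')
w,_=read_camera('wrist')
cv2.imwrite('pics/end.png',np.hstack([cv2.resize(w,(400,300)),cv2.resize(im[80:290,180:460],(400,300))])[:,:,::-1])
```

```text
[ 0.54821727 -0.01503844  0.53238522] [ 0.51541278  1.0029683  -0.20158818]
((594.2073364257812, -15.0225830078125), (105.66914367675781, 163.51805114746094), 88.57501220703125)
-0.08 [0.153 0.164 0.171] -0.07 [0.166 0.17  0.174] -0.06 [0.168 0.17  0.172] -0.05 [0.168 0.17  0.173] -0.04 [0.167 0.171 0.172] -0.03 [0.168 0.17  0.172] -0.02 [0.168 0.17  0.172] -0.01 [0.164 0.169 0.171] -0.0 [0.168 0.171 0.173] 0.01 [0.167 0.17  0.172] 0.02 [0.168 0.17  0.173] 0.03 [0.17  0.171 0.173] 0.04 [0.168 0.17  0.173] 0.05 [0.168 0.17  0.172] 0.06 [0.169 0.17  0.173] 0.07 [0.167 0.169 0.172]
```

View pics/end.png

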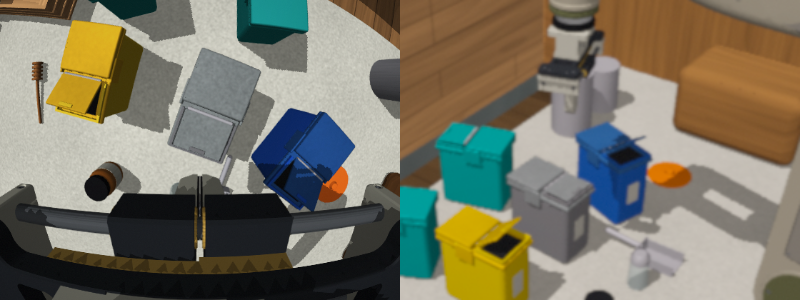

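The grey flap now lies level with the rear lid at z = 0.170 along its whole length. The tub hasn't moved by more than about 2 mm, the other flaps are still open, and the hand is well clear.

```bash
python3 -c "from plant import *; print(close_job())"
```

```text
the job is handed in; nothing more can be done
None
```

The grey tub's flap is pressed shut and level, the tub stayed within about 2 mm of its place, the hand is well clear, nothing else was touched, and the job is handed in (no verdict was returned).

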